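Load a dop into the sprung quick-change chuck

ROBOT

A 7-joint arm with a two-finger parallel gripper is mounted at the origin on the work surface. World frame = base frame: x ahead of the robot, y to its left, z up, the work surface at z = 0. Lengths are in m, angles in rad, forces in N, time in s.
With the tool pointing down it reaches from about 0.4 to 0.85 m from the base axis. Payload 10.4 kg.
Tool frame: the origin (TCP) lies midway between the tips of the shut fingers; the grasp point (between the pads) lies 19 mm behind it; z points along the fingers, y is the line along which they close (so a half turn about z gives the same grasp; the last joint's range is limited). The gripper opens to 85 mm and grips with 20 to 120 N. Pads are 22 mm wide; open, the fingers measure 114 mm over their backs; the gripper's body (76 mm by 85 mm) begins 54 mm behind the grasp point. The pads swing forward as they close: fully open they stand 13 mm farther back than shut.
Start: joints at [1.117, 0.332, -0.065, 1.46, 0.022, 1.35, -0.088], TCP at [0.261, -0.568, 0.231] pointing down, gripper open.
Joint ranges: [-2.6, 2.6], [-0.5, 2.12], [-1.47, 1.34], [0.16, 2.42], [-1.27, 4.41], [0.06, 2.06], [-2.6, 2.6]. Speed limits (rad/s): [2.22, 2.22, 2.79, 2.79, 3.14, 3.14, 3.14].

INTERFACE

Orientations are given as a unit quaternion [x, y, z, w].
In Python, from workcell import get_obs, camera, camera_params, hand_in gives the robot as it stands.
- The arm moves only by the tool carry_out, never from a script. Its argument "commands" is a list that holds one entry, the list of rows, each a list of 6 numbers: the shift along the tool's x, y, z in units of 40 mm (1.0 is 40 mm), then the turn, a rotation vector about the tool's x, y, z in units of 6 degrees (1.0 is 6 degrees). In form: [[[x, y, z, ax, ay, az], ...]]. A call has 1 to 20 rows; each row shifts and turns the commanded pose from where the row before left it, along the tool's axes as they then stand; what a row does not reach is not made up. A row lasts 1/12 s, in which the tool goes at most 41.7 mm and 7.16 degrees, less where a joint would pass 70% of its speed; a pose out of reach is approached as far as the arm can. A call is refused whole if a number of a shift passes 1 or a number of a turn 1, either way. A call with a gripper value outside its range is refused whole. "hand" is the closure, from -1 (fully open) to 1 (shut), set as the call begins (left out, the last holds). The fingers move at their own pace and stop on an object; "force" is the grip in N (left out, the last holds). Time passes only in rows, so rows that do not move let the fingers close. It gives the time, the measured TCP pose, the force, the opening and the grip force at its end, in the units of the state.
- get_obs(): the state, without advancing time (a new reading comes with each control period).
- camera(name): name is "scene" or "top" or "wrist"; returns the picture (420x560x3 uint8, red, green, blue); there is no depth.
- camera_params(name): a dict with "mtx" (3x3 intrinsics, pixels), "k1" (the pictures are not rectified: a ray, as slopes to the right and down, at radius r is drawn at 1 + k1 r^2 times it, then the intrinsics apply), "R" (3x3) and "t" (3): a world point X has camera coordinates R X + t. Camera axes: x right, y down, z forward; pixel columns grow to the right and rows downward; lengths in m; the calibration is good to about 2 mm. A picture is of the moment at which its call begins: read the wrist's pose just before it. camera_params takes no time and is no camera call; for the wrist camera it gives the pose at the moment of the call.
- hand_in(): hands the job in; it is judged then, once.
The state is a dict: "clock": time; "joint_pos": joint angles; "joint_velocities": joint speeds; "tau": joint torques, N m; "position": TCP position; "ee_rot": TCP orientation; "ft_force": force on the tool from outside, world axes, zero at the start; "torque": the same for the moment, N m; "grip_width": opening from 0.0 (shut) to 1.0 (fully open); "grasp_force": force on a finger pad.
Only numpy, scipy, OpenCV 4.12 (cv2) and the standard library are available. Lean on these libraries where they do the work, as an engineer would, in place of code of your own. Each camera call takes 0.05 s, during which the arm holds its last target. There are 200 camera calls.

TASK

Load the dop that carries the flat square stone into the quick-change chuck: pull the chuck's spring sleeve back (down) until it catches and stays back by itself, then push the dop's shank into the bore until the sleeve springs up again and locks it, and leave the dop standing there. Feel your way in and press gently: the chuck's nose must not be pushed down with more than 20 N (about 2 kg). Leave the other two dops in their block and everything else on the bench where it is.

Things in the scene. Friction and masses are not known exactly. Their poses are not given: they have to be found in the camera images.
- chuck: Fixed quick-change chuck, mouth up. Origin: centre of the underside of its foot, a disc 72 mm across, 10 mm thick; z up. Only the foot is measured: the head is clamped on it by hand, its upright bore 3 to 4.5 mm off the foot's centre to some side, its mouth 76 to 86 mm above the bench. Head: nose 30 mm across, in its flat top the bore, 15.2 mm across, no chamfer. With the sleeve up, dogs 14 mm down bar it.
- chuck_bore (a point): Nominal centre of the mouth, 80 mm above the foot's underside; the true one is 3 to 4.5 mm off to some side, 4 mm lower to 6 mm higher. In the bore a sprung tip pushes on the shank from 26.5 mm depth (2 N, rising to 7 N); at about 30.5 mm the sleeve's catch lets go; full depth is 32 mm, the dop's shoulder hard on the nose. Once locked, the dop may ride up by 3 mm.
- nose (a joint): How far the nose is pushed down into the head, in m: it is backed by a stiff spring, 10 N per mm, and must not be pushed past 0.002 (20 N); 0 at rest.
- sleeve (a joint): How far the sleeve is pulled back (down), in m: 0 = up, 0.0125 = fully down; spring 6 N up, 9 N down. Past 0.0115 it catches, and stays at 0.011 when let go, till a seated shank trips it. A ribbed tube round the nose, 40 mm across, 38 mm tall, its rim 2 mm below the mouth when up; flange at its foot 53 mm across, 6 mm thick. Grip the tube or press the flange; it does not turn.
- dop_block: Fixed wooden block 70 x 200 x 40 mm with three holes 17 mm wide, 60 mm apart in a row along its y axis, the middle one at its centre; a dop stands in each. Origin: centre of its underside.
- dop_square: The dop to load: brass, 81 mm long, about 0.11 kg, standing upright in the block; the one whose stone is a flat square of milky quartz (18 mm wide, stepped, 9 mm high). Origin: centre of the shank's foot; z along the dop to the stone. Shank 14 mm across, 0 to 32 mm, foot chamfered 1.5 mm, locking groove at 11 to 20 mm; grip body 26 mm across, 32 to 72 mm. Its shoulder (32 mm) rests on the block's top.
- dop_dome: Like dop_square, but with a round domed stone; leave it. Origin: centre of the shank's foot.
- dop_point: Like dop_square, but with a round pointed stone, 92 mm long in all; leave it. Origin: centre of the shank's foot.
- pot: Black pot 68 mm across, 60 mm high; leave it. Origin: centre of its underside.
- bottle: Bottle 44 mm across, 110 mm high; leave it. Origin: centre of its underside.
- spare_lap: Copper disc 110 mm across, 8 mm thick; leave it. Origin: centre of its underside.
- brush: Brush 160 mm long, lying; leave it. Origin: centre of its underside.
- wrench: Wrench 140 mm long, lying; leave it. Origin: centre of its underside.
- tin: Small open tin 70 x 50 x 18 mm; leave it. Origin: centre of its underside.
There are look-alikes about, which are no part of the job. What is shaped like the chuck but green or turquoise is not meant.

How it is judged:
On the way, in this order (a step that is already met when the one before it is completed fails the run):
1. the sleeve is pulled back and stays back by itself (at least 9 mm down with the gripper 10 cm away) (value of joint sleeve above 0.009 m and distance between the grasp point and chuck_bore above 0.1 m), for 0.2 s.
2. the square-stone dop's shank is well down the bore (its foot lower than 64 mm above the chuck's underside) while the sleeve is still back (z of dop_square in the frame of chuck below 0.064 m and value of joint sleeve above 0.009 m and horizontal distance between dop_square and chuck below 0.008 m and angle between the z axis of dop_square and the z axis of chuck, either way round below 0.09 rad), for 0.1 s.
At the end, for the whole second after the job is handed in: the sleeve is up again (within 1.5 mm of home), the square-stone dop stands in the chuck upright within 0.09 rad, its foot 42 to 59 mm above the chuck's underside (locked; an unlocked dop stands higher) and within 8 mm of the foot's axis, at rest (value of joint sleeve below 0.0015 m and z of dop_square in the frame of chuck between 0.042 and 0.059 m and horizontal distance between dop_square and chuck below 0.008 m and angle between the z axis of dop_square and the z axis of chuck, either way round below 0.09 rad and linear speed of dop_square below 0.02 m/s); the robot touches nothing.
It fails at once if the chuck's nose is pushed down with more than 20 N (2 mm) (value of joint nose above 0.002 m).
It fails at once if another dop or a thing on the bench is moved by more than 25 mm (distance of any of pot, bottle, spare_lap, brush, wrench, tin, dop_dome, dop_point from where it was at the start of the episode above 0.025 m).
It also fails if it takes over 72 s, if anything falls off the work surface, if the arm or the gripper's body presses on something with over 40 N, if the wrist force passes 120 N, or if a joint passes its speed limit or range.

## Working session

There is one attempt and no reset: what is moved stays moved. The work goes in short steps, Python scripts to look and compute and a tool call to move; the robot and the scene stay as the last step left them, time stands still between calls to the robot, and variables do not carry over. Pictures are saved under pics/ and viewed, at most 10 in all, crops included, and the job is handed in when it is done.

Besides the shell and the picture viewer there is one more tool, called after "Call:" by a JSON object that holds its "method" and its "body". carry_out: Moves the arm, as the interface text tells. Its arguments: {"type":"object","properties":{"commands":{"type":"array"},"hand":{"type":"number"},"force":{"type":"number"}},"required":["commands"]}

```bash
mkdir -p pics; ls; python3 - <<'E'
from workcell import *
import cv2
o=get_obs()
for k,v in o.items(): print(k,v)
for n in ("scene","top"):
    p=camera_params(n); print(n,p)
    cv2.imwrite(f"pics/{n}0.png",camera(n)[:,:,::-1])
print(camera_params("wrist"))
E
```

```text
pics
clock 0.0
joint_pos [ 1.11741218  0.33287048 -0.06467067  1.46093023  0.02159088  1.34989572
 -0.08853379]
joint_velocities [-9.09361527e-04  4.49218208e-04  1.13132035e-03 -1.28823062e-06
  1.25511296e-03 -1.25165270e-03  1.05393394e-04]
tau [-3.53772220e-04 -6.25444508e+01  4.86704567e-02 -3.91610062e+01
  1.60654873e-02  9.82896192e-03  1.80165728e-05]
position [ 0.2608177  -0.56757187  0.23052201]
ee_rot [ 9.76897000e-01  2.13709513e-01 -1.82477146e-04 -6.80398553e-04]
ft_force [-0.26884718  0.23005828 -0.29005039]
torque [-0.02651812  0.01053666 -0.02277806]
grasp_force 0.0
grip_width 0.9995112662267145
scene {'mtx': array([[451.09346157,   0.        , 282.41100265],
       [  0.        , 451.09346157, 207.36402297],
       [  0.        ,   0.        ,   1.        ]]), 'k1': -0.047165037078404484, 'R': array([[-0.02007717,  0.99978763,  0.00464724],
       [ 0.59450389,  0.01567538, -0.80393993],
       [-0.80384205, -0.01337804, -0.59469235]]), 't': array([ 0.07379292, -0.26845395,  1.63149991])}
top {'mtx': array([[454.38500466,   0.        , 276.02644746],
       [  0.        , 454.38500466, 212.44602556],
       [  0.        ,   0.        ,   1.        ]]), 'k1': -0.11763180531044327, 'R': array([[-1.28673971e-01, -9.91686567e-01, -8.72929468e-04],
       [-9.64706305e-01,  1.25377045e-01, -2.31564982e-01],
       [ 2.29749327e-01, -2.89542652e-02, -9.72819046e-01]]), 't': array([3.33007288e-04, 5.66716676e-01, 1.06477779e+00])}
{'mtx': array([[365.60430826,   0.        , 275.95592543],
       [  0.        , 365.60430826, 207.4637194 ],
       [  0.        ,   0.        ,   1.        ]]), 'k1': 0.0035499348419974455, 'R': array([[ 0.4163522 , -0.90920168, -0.00177551],
       [-0.87102407, -0.3994279 ,  0.28596228],
       [-0.26070657, -0.11751451, -0.95823923]]), 't': array([-0.62283674, -0.03649275,  0.37897085])}
```

View pics/scene0.png

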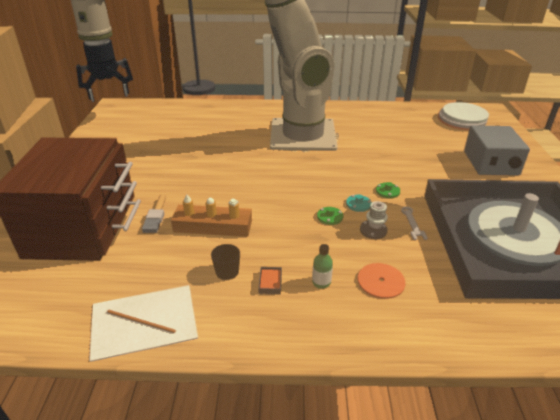

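View pics/top0.png

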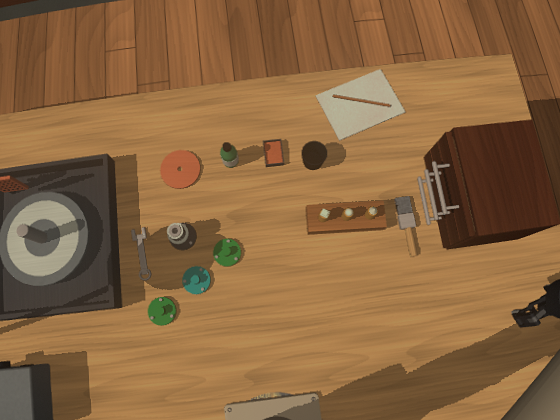

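Scene view: grey chuck at (377,218) with green/turquoise look-alikes at (330,215), (359,202) and (388,190); the block has dops at (187,205), (210,208) and (233,208). Top view: chuck at (180,235), dops at (325,213), (348,212) and (373,211). I'll write helpers and enlarge both areas.

```bash
cat > h.py <<'E'
import numpy as np, cv2
from workcell import *
from scipy.spatial.transform import Rotation as Rot
def ray(p,uv):
    d=np.array([p['k1'],0,0,0,0.])
    n=cv2.undistortPoints(np.array([[uv]],float),p['mtx'],d[:5])[0,0]
    R=p['R'];return -R.T@p['t'], R.T@np.array([n[0],n[1],1.])
def plane(p,uv,z):
    c,d=ray(p,uv); return c+d*(z-c[2])/d[2]
def proj(p,X):
    r=cv2.Rodrigues(p['R'])[0]
    return cv2.projectPoints(np.array(X,float).reshape(-1,1,3),r,p['t'],p['mtx'],np.array([p['k1'],0,0,0,0.]))[0][:,0]
def tri(p1,a,p2,b):
    c,d=ray(p1,a);e,f=ray(p2,b);s=np.linalg.lstsq(np.c_[d,-f],e-c,rcond=None)[0]
    P,Q=c+d*s[0],e+f*s[1];return (P+Q)/2,np.linalg.norm(P-Q)
E
python3 - <<'E'
from h import *
s=cv2.imread("pics/scene0.png");t=cv2.imread("pics/top0.png")
f=lambda i,x,y,w,h:cv2.resize(i[y:y+h,x:x+w],(400,300),interpolation=cv2.INTER_CUBIC)
m=np.vstack([np.hstack([f(s,165,185,100,75),f(t,300,180,100,75)]),np.hstack([f(s,337,180,80,60),f(t,140,205,80,60)])])
cv2.imwrite("pics/crop1.png",m)
pt=camera_params("top");ps=camera_params("scene")
for n,a,b in (("d1",(325,211),(232,203)),("d2",(348,210),(210,203)),("d3",(373,209),(187,201))): print(n,tri(pt,a,ps,b))
print("chuck",plane(pt,(182,236),.005),plane(ps,(375,228),.005))
E
```

```text
d1 (array([ 0.54678069, -0.19188185,  0.08053908]), np.float64(0.0008688173393611229))
d2 (array([ 0.54278554, -0.24927408,  0.07660838]), np.float64(0.0013280379692375988))
d3 (array([ 0.53687081, -0.31046927,  0.07774622]), np.float64(0.0031913644466181027))
chuck [0.5455147  0.17713938 0.005     ] [0.54513485 0.1815     0.005     ]
```

View pics/crop1.png

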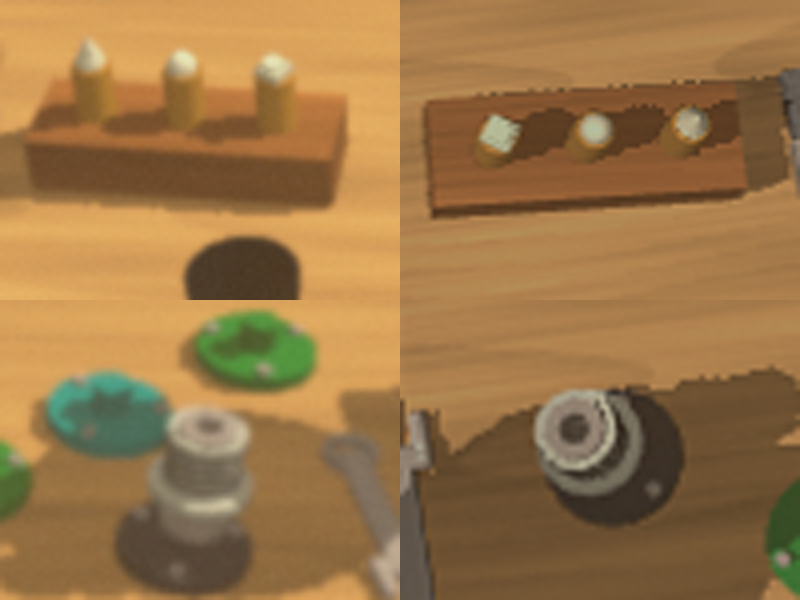

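Crop: the dops from left to right in scene are point (90,55), dome (180,65) and square (275,70), i.e. full-image pixels (187,197), (210,200) and (233,202). In the top view the faceted flat square stone is the leftmost, at (325,213). The crop shows a flat square top with straight edges, while the others are round or pointed. The grey chuck's mouth is at scene (379,205) and top (175,231). The green and turquoise discs are the look-alikes.

I'll turn the tool so its y axis lies along world x, then go over the square dop.

Call:
{"method": "carry_out", "body": {"commands": [[[0, 0, 0, 0, 0, -0.99], [0, 0, 0, 0, 0, -0.99], [0, 0, 0, 0, 0, -0.99], [0, 0, 0, 0, 0, -0.99], [0, 0, 0, 0, 0, -0.99], [0, 0, 0, 0, 0, -0.99], [0, 0, 0, 0, 0, -0.99], [0, 0, 0, 0, 0, -0.99], [0, 0, 0, 0, 0, -0.99], [0, 0, 0, 0, 0, -0.99], [0, 0, 0, 0, 0, -0.99], [0.55, 0.17, 0, 0, 0, 0], [0.55, 0.17, 0, 0, 0, 0], [0.55, 0.17, 0, 0, 0, 0], [0.55, 0.17, 0, 0, 0, 0], [0.55, 0.17, 0, 0, 0, 0], [0.55, 0.17, 0, 0, 0, 0], [0.55, 0.17, 0, 0, 0, 0], [0.55, 0.17, 0, 0, 0, 0], [0.55, 0.17, 0, 0, 0, 0]]], "hand": -1}}

```text
clock: 1.77
position: [0.3222, -0.3686, 0.231]
ee_rot: [0.707, 0.707, -0.0, -0.0]
ft_force: [0.7, 0.7, 0.4]
grip_width: 1.003
grasp_force: 0.0
```

Call:
{"method": "carry_out", "body": {"commands": [[[0.5, 0.62, 0, 0, 0, 0], [0.5, 0.62, 0, 0, 0, 0], [0.5, 0.62, 0, 0, 0, 0], [0.5, 0.62, 0, 0, 0, 0], [0.5, 0.62, 0, 0, 0, 0], [0.5, 0.62, 0, 0, 0, 0], [0.5, 0.62, 0, 0, 0, 0], [0.5, 0.62, 0, 0, 0, 0], [0.5, 0.62, 0, 0, 0, 0], [0, 0, 0, 0, 0, 0], [0, 0, 0, 0, 0, 0], [0, 0, 0, 0, 0, 0]]]}}

```text
clock: 2.77
position: [0.5448, -0.1902, 0.2308]
ee_rot: [0.707, 0.707, -0.0, -0.0]
ft_force: [-0.2, 0.3, -0.6]
grip_width: 0.999
grasp_force: 0.0
```

```bash
python3 - <<'E'
from h import *
o=get_obs();print(o['clock'],o['position'],o['ee_rot'],o['joint_pos'])
p=camera_params("wrist");i=camera("wrist");cv2.imwrite("pics/w1.png",i[:,:,::-1])
np.savez("w1.npz",**{k:np.array(v) for k,v in p.items()})
print(proj(p,[[.547,-.192,.089]]))
E
```

```text
2.7667 [ 0.54481218 -0.19019979  0.23082415] [ 7.07030135e-01  7.07183226e-01 -3.70578768e-04 -3.69858988e-04] [ 0.7225445   0.27682217 -0.55897129  1.56832341  0.1496171   1.34044825
  0.14653548]
[[279.97043966 196.85084668]]
```

View pics/w1.png

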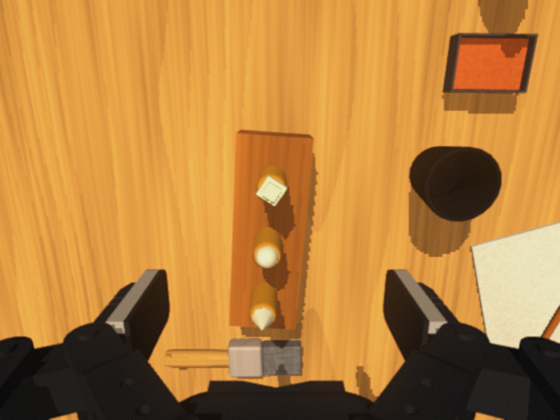

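The wrist view shows the square stone at (271,190), with dome (267,256) and point (262,315) below it and the pot at (455,182), clear of the fingers. Next I compute positions and the shift to the chuck.

```bash
python3 - <<'E'
from h import *
p=dict(np.load("w1.npz"));i=cv2.imread("pics/w1.png")
hsv=cv2.cvtColor(i,cv2.COLOR_BGR2HSV)
m=((hsv[:,:,1]<90)&(hsv[:,:,2]>170)).astype(np.uint8);m[:,:245]=0;m[:,295:]=0;m[335:]=0;m[:150]=0
n,l,s,c=cv2.connectedComponentsWithStats(m)
for k in range(1,n):
    if s[k,4]>40: print(s[k],c[k],plane(p,c[k],.087))
print("pot left",plane(p,(412,165),.06))
b=[(237,131),(313,137),(230,325),(301,330)]
print([plane(p,u,.04).round(4) for u in b])
pt=camera_params("top");ps=camera_params("scene")
print("mouth",tri(pt,(175,231),ps,(379,205.2)))
print("bottle",tri(pt,(226,146),ps,(323,248)))
E
```

```text
[257 176  30  30 477] [271.26205451 190.34381551] [ 0.54000557 -0.18711469  0.087     ]
[257 247  19  19 284] [265.98239437 256.01408451] [ 0.53524841 -0.24447839  0.087     ]
[253 308  18  22 245] [261.55918367 316.9877551 ] [ 0.53076331 -0.30374321  0.087     ]
pot left [ 0.66098409 -0.17142616  0.06      ]
[array([ 0.5089, -0.1441,  0.04  ]), array([ 0.577 , -0.1495,  0.04  ]), array([ 0.4953, -0.3442,  0.04  ]), array([ 0.5699, -0.3503,  0.04  ])]
mouth (array([0.54479421, 0.18089998, 0.07912632]), np.float64(0.002802969428072902))
bottle (array([0.73887096, 0.0295209 , 0.10367541]), np.float64(0.0022153817852328304))
```

Call:
{"method": "carry_out", "body": {"commands": [[[0.62, 0, 0, 0, 0, 0], [0.62, 0, 0, 0, 0, 0], [0.62, 0, 0, 0, 0, 0], [0.62, 0, 0, 0, 0, 0], [0.62, 0, 0, 0, 0, 0], [0.62, 0, 0, 0, 0, 0], [0.62, 0, 0, 0, 0, 0], [0.62, 0, 0, 0, 0, 0], [0.62, 0, 0, 0, 0, 0], [0.62, 0, 0, 0, 0, 0], [0.62, 0, 0, 0, 0, 0], [0.62, 0, 0, 0, 0, 0], [0.62, 0, 0, 0, 0, 0], [0.62, 0, 0, 0, 0, 0], [0.62, 0, 0.5, 0, 0, 0], [0, 0, 0.5, 0, 0, 0], [0, 0, 0, 0, 0, 0], [0, 0, 0, 0, 0, 0]]]}}

```text
clock: 4.32
position: [0.5449, 0.1803, 0.1908]
ee_rot: [0.708, 0.707, -0.001, -0.0]
ft_force: [0.5, -0.5, 0.6]
grip_width: 0.999
grasp_force: 0.0
```

```bash
python3 - <<'E'
from h import *
o=get_obs();print(o['clock'],o['position'],o['ee_rot'])
p=camera_params("wrist");i=camera("wrist");cv2.imwrite("pics/w2f.png",i[:,:,::-1])
np.savez("w2.npz",**{k:np.array(v) for k,v in p.items()})
q=proj(p,[[.545,.181,.08]])[0];print(q)
x,y=int(q[0])-100,max(0,int(q[1])-75)
cv2.imwrite("pics/w2.png",cv2.resize(i[y:y+150,x:x+200,::-1],(800,600),interpolation=cv2.INTER_CUBIC));print(x,y)
E
```

```text
4.3167 [0.54489798 0.18029737 0.19081655] [ 7.07606688e-01  7.06605601e-01 -1.13925875e-03 -3.90387593e-05]
[277.56584712 204.3577295 ]
177 129
```

View pics/w2.png

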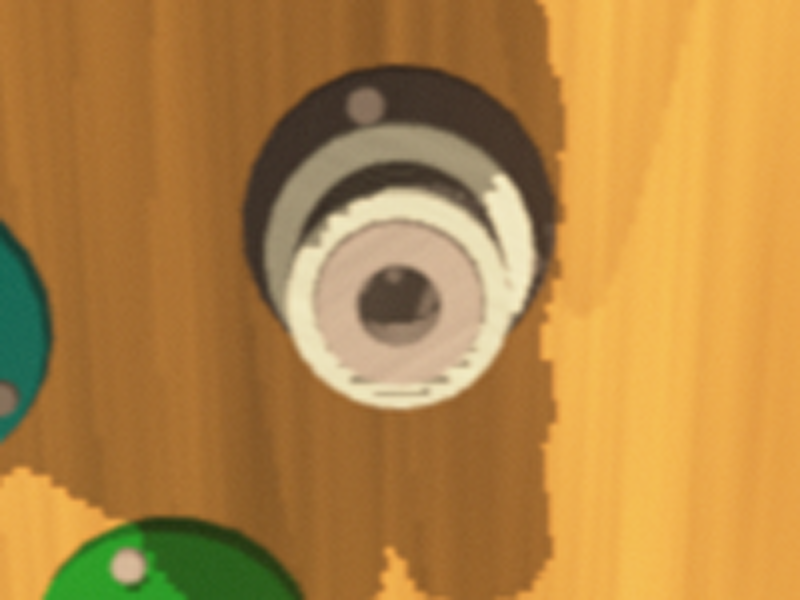

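Crop: nose disc centre (399,303), 171 px wide; bore centre (399,306); foot disc centre about (400,220). In full wrist pixels the mouth is at about (276.5,204.5).

```bash
python3 - <<'E'
from h import *
p=dict(np.load("w2.npz"));pt=camera_params("top");ps=camera_params("scene")
for z in (.080,.084,.086): print(z,plane(p,(276.5,204.6),z),plane(pt,(175,231),z),plane(ps,(379,205.2),z))
print(tri(p,(276.5,204.6),pt,(175,231)),tri(p,(276.5,204.6),ps,(379,205.2)))
print("foot", [plane(p,((u+.5)/4-.5+177,(v+.5)/4-.5+129),.01).round(4) for u,v in ((244,220),(556,220),(400,65))])
for z in (.08,.084,.086): print(z,[plane(p,((u+.5)/4-.5+177,(v+.5)/4-.5+129),z).round(4)[0] for u,v in ((313.5,303),(485,303))])
E
```

```text
0.08 [0.54423287 0.18082017 0.08      ] [0.54441344 0.17929952 0.08      ] [0.54569991 0.1820684  0.08      ]
0.084 [0.54423826 0.18198375 0.084     ] [0.54352191 0.17849298 0.084     ] [0.55119986 0.18070469 0.084     ]
0.086 [0.54424096 0.18256553 0.086     ] [0.54307615 0.1780897  0.086     ] [0.55394983 0.18002284 0.086     ]
(array([0.54458597, 0.17994034, 0.07757998]), np.float64(0.0007888196110060647)) (array([0.54457378, 0.18152146, 0.07964525]), np.float64(0.001688842573669954))
foot [array([0.5091, 0.1803, 0.01  ]), array([0.5795, 0.1801, 0.01  ]), array([0.5444, 0.2149, 0.01  ])]
0.08 [np.float64(0.5288), np.float64(0.5596)]
0.084 [np.float64(0.529), np.float64(0.5594)]
0.086 [np.float64(0.5291), np.float64(0.5593)]
```

Call:
{"method": "carry_out", "body": {"commands": [[[0.05, -0.02, 0.4, 0, 0, 0], [0, 0, 0.5, 0, 0, 0], [0, 0, 0.5, 0, 0, 0], [0, 0, 0.5, 0, 0, 0], [0, 0, 0.5, 0, 0, 0], [0, 0, 0.5, 0, 0, 0], [0, 0, 0.3, 0, 0, 0], [0, 0, 0.17, 0, 0, 0], [0, 0, 0, 0, 0, 0], [0, 0, 0, 0, 0, 0]]]}}

```text
clock: 5.2
position: [0.545, 0.184, 0.0575]
ee_rot: [0.707, 0.707, 0.0, 0.0]
ft_force: [-0.2, -0.6, 0.7]
grip_width: 0.999
grasp_force: 0.0
```

Call:
{"method": "carry_out", "body": {"commands": [[[0, 0, 0, 0, 0, 0], [0, 0, 0, 0, 0, 0], [0, 0, 0, 0, 0, 0], [0, 0, 0, 0, 0, 0], [0, 0, 0, 0, 0, 0], [0, 0, 0, 0, 0, 0], [0, 0, 0, 0, 0, 0], [0, 0, 0, 0, 0, 0], [0, 0, 0, 0, 0, 0], [0, 0, 0, 0, 0, 0]]], "hand": 1, "force": 40}}

```text
clock: 6.03
position: [0.545, 0.1843, 0.0573]
ee_rot: [0.707, 0.707, 0.001, 0.001]
ft_force: [1.0, -0.9, 5.1]
grip_width: 0.46
grasp_force: 40.1
```

Call:
{"method": "carry_out", "body": {"commands": [[[0, 0, 0.05, 0, 0, 0], [0, 0, 0.05, 0, 0, 0], [0, 0, 0.05, 0, 0, 0], [0, 0, 0.05, 0, 0, 0], [0, 0, 0.05, 0, 0, 0], [0, 0, 0.05, 0, 0, 0], [0, 0, 0, 0, 0, 0], [0, 0, 0, 0, 0, 0]]]}}

```text
clock: 6.7
position: [0.545, 0.1844, 0.0453]
ee_rot: [0.707, 0.707, 0.001, 0.001]
ft_force: [-0.7, -1.1, 7.3]
grip_width: 0.467
grasp_force: 40.4
```

Call:
{"method": "carry_out", "body": {"commands": [[[0, 0, 0.02, 0, 0, 0], [0, 0, 0.02, 0, 0, 0], [0, 0, 0, 0, 0, 0], [0, 0, 0, 0, 0, 0]]]}}

```text
clock: 7.03
position: [0.5451, 0.1844, 0.0448]
ee_rot: [0.707, 0.707, 0.0, 0.001]
ft_force: [-4.1, -3.1, 19.1]
grip_width: 0.46
grasp_force: 41.5
```

Call:
{"method": "carry_out", "body": {"commands": [[[0, 0, -0.03, 0, 0, 0], [0, 0, 0, 0, 0, 0], [0, 0, 0, 0, 0, 0], [0, 0, 0, 0, 0, 0], [0, 0, 0, 0, 0, 0], [0, 0, 0, 0, 0, 0], [0, 0, -0.4, 0, 0, 0], [0, 0, -0.5, 0, 0, 0], [0, 0, -0.5, 0, 0, 0], [0, 0, -0.5, 0, 0, 0], [0, 0, -0.5, 0, 0, 0], [0, 0, -0.5, 0, 0, 0], [0, 0, -0.5, 0, 0, 0], [0, 0, -0.2, 0, 0, 0], [0, 0, 0, 0, 0, 0], [0, 0, 0, 0, 0, 0], [0, 0, 0, 0, 0, 0]]], "hand": -1}}

```text
clock: 8.45
position: [0.5438, 0.1839, 0.1866]
ee_rot: [0.707, 0.707, -0.001, -0.0]
ft_force: [-0.3, 0.6, -0.1]
grip_width: 1.002
grasp_force: 0.0
```

```bash
python3 - <<'E'
from h import *
o=get_obs();print(o['clock'],o['position'],o['ee_rot'])
p=camera_params("wrist");i=camera("wrist");cv2.imwrite("pics/w3f.png",i[:,:,::-1])
np.savez("w3.npz",**{k:np.array(v) for k,v in p.items()})
q=proj(p,[[.5442,.1825,.085]])[0];print(q)
x,y=int(q[0])-100,max(0,int(q[1])-75)
cv2.imwrite("pics/w3.png",cv2.resize(i[y:y+150,x:x+200,::-1],(800,600),interpolation=cv2.INTER_CUBIC));print(x,y)
E
```

```text
8.45 [0.54375047 0.18386671 0.18662834] [ 7.06963493e-01  7.07249403e-01 -8.60415781e-04 -4.02164570e-04]
[278.10151514 210.97873108]
178 135
```

View pics/w3.png

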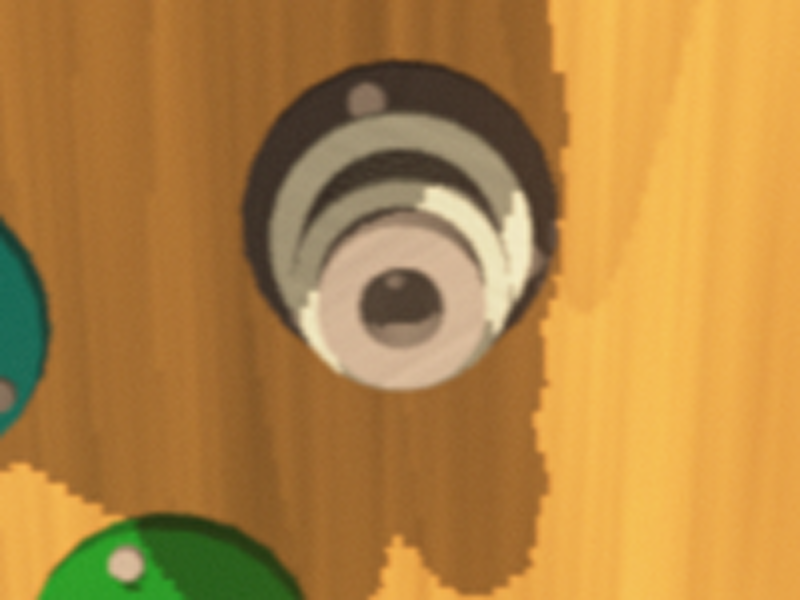

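The sleeve stays back: the nose stands proud of the rim, with the nose centre at crop (401,304), i.e. full pixels (278,210.6), matching (0.5442,0.1825,0.085). Next I go to the dop at the same height, so the calibration bias cancels.

Call:
{"method": "carry_out", "body": {"commands": [[[-0.4, -0.1, 0, 0, 0, 0], [-0.62, 0, 0, 0, 0, 0], [-0.62, 0, 0, 0, 0, 0], [-0.62, 0, 0, 0, 0, 0], [-0.62, 0, 0, 0, 0, 0], [-0.62, 0, 0, 0, 0, 0], [-0.62, 0, 0, 0, 0, 0], [-0.62, 0, 0, 0, 0, 0], [-0.62, 0, 0, 0, 0, 0], [-0.62, 0, 0, 0, 0, 0], [-0.62, 0, 0, 0, 0, 0], [-0.62, 0, 0, 0, 0, 0], [-0.62, 0, 0, 0, 0, 0], [-0.62, 0, 0, 0, 0, 0], [-0.62, 0, 0, 0, 0, 0], [-0.2, 0, 0, 0, 0, 0], [0, 0, 0, 0, 0, 0], [0, 0, 0, 0, 0, 0], [0, 0, 0, 0, 0, 0]]]}}

```text
clock: 10.08
position: [0.5406, -0.1851, 0.1878]
ee_rot: [0.706, 0.708, 0.0, -0.0]
ft_force: [1.1, -0.2, -0.3]
grip_width: 1.001
grasp_force: 0.0
```

```bash
python3 - <<'E'
from h import *
o=get_obs();print(o['clock'],o['position'],o['ee_rot'])
p=camera_params("wrist");i=camera("wrist");cv2.imwrite("pics/w4f.png",i[:,:,::-1])
np.savez("w4.npz",**{k:np.array(v) for k,v in p.items()})
q=proj(p,[[.540,-.187,.089]])[0];print(q)
x,y=int(q[0])-100,max(0,int(q[1])-75)
cv2.imwrite("pics/w4.png",cv2.resize(i[y:y+150,x:x+200,::-1],(800,600),interpolation=cv2.INTER_CUBIC));print(x,y)
E
```

```text
10.0833 [ 0.54060027 -0.18508544  0.18776696] [ 7.06241391e-01  7.07970949e-01  1.97293297e-04 -4.39427505e-04]
[276.4026187  213.23483219]
176 138
```

View pics/w4.png

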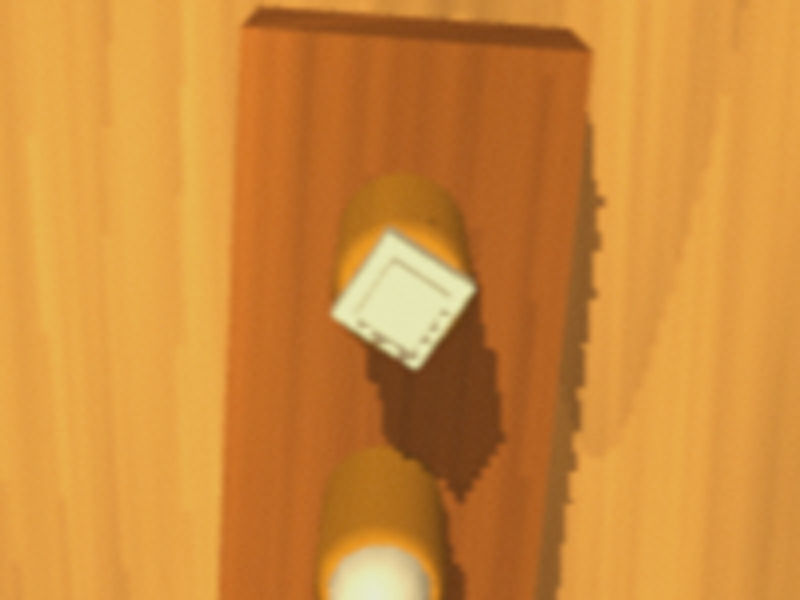

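Square stone confirmed: outer corners at crop (390,229), (476,289), (416,369) and (332,313), inner top face centre about (403,303), i.e. full pixels about (276.5,213).

```bash
python3 - <<'E'
from h import *
p=dict(np.load("w4.npz"));c=lambda u,v,x,y:((u+.5)/4-.5+x,(v+.5)/4-.5+y)
print("outer",plane(p,c(403.5,300,176,138),.083),plane(p,c(403.5,300,176,138),.086),"inner",plane(p,c(403,303,176,138),.089))
# body silhouette axis at mid-height (left/right edges)
print("body",[plane(p,c(u,250,176,138),.07).round(4) for u in (338,469)])
p=dict(np.load("w3.npz"))
for z in (.081,.083,.085,.087): print(z,plane(p,c(401,304,178,135),z),plane(p,c(401.5,308,178,135),z))
E
```

```text
outer [ 0.54007315 -0.18843209  0.083     ] [ 0.54006984 -0.18749562  0.086     ] inner [ 0.53998109 -0.18710139  0.089     ]
body [array([ 0.528 , -0.1829,  0.07  ]), array([ 0.5521, -0.1828,  0.07  ])]
0.081 [0.5440539  0.18152652 0.081     ] [0.54414283 0.18078498 0.081     ]
0.083 [0.54404796 0.18214225 0.083     ] [0.54413618 0.1814067  0.083     ]
0.085 [0.54404202 0.18275798 0.085     ] [0.54412952 0.18202842 0.085     ]
0.087 [0.54403609 0.1833737  0.087     ] [0.54412287 0.18265014 0.087     ]
```

Call:
{"method": "carry_out", "body": {"commands": [[[-0.05, -0.015, 0.3, 0, 0, 0], [0, 0, 0.5, 0, 0, 0], [0, 0, 0.5, 0, 0, 0], [0, 0, 0.5, 0, 0, 0], [0, 0, 0.5, 0, 0, 0], [0, 0, 0.5, 0, 0, 0], [0, 0, 0.4, 0, 0, 0], [0, 0, 0.2, 0, 0, 0], [0, 0, 0, 0, 0, 0], [0, 0, 0, 0, 0, 0], [0, 0, 0, 0, 0, 0]]]}}

```text
clock: 11.05
position: [0.5405, -0.1889, 0.0531]
ee_rot: [0.707, 0.707, 0.0, 0.001]
ft_force: [0.2, -0.2, -0.6]
grip_width: 0.998
grasp_force: 0.0
```

```bash
python3 -c "
from h import *
o=get_obs();print(o['position'],Rot.from_quat(o['ee_rot']).as_matrix().round(4),o['joint_velocities'].round(3))"
```

```text
[ 0.54054998 -0.18890366  0.05307392] [[-8.0e-04  1.0e+00  1.4e-03]
 [ 1.0e+00  8.0e-04 -5.0e-04]
 [-5.0e-04  1.4e-03 -1.0e+00]] [ 0.004 -0.007 -0.001 -0.005  0.001 -0.001 -0.001]
```

Call:
{"method": "carry_out", "body": {"commands": [[[0.04, -0.01, 0.07, 0, 0, 0], [0, 0, 0, 0, 0, 0], [0, 0, 0, 0, 0, 0]]]}}

```text
clock: 11.3
position: [0.5396, -0.1873, 0.0497]
ee_rot: [0.707, 0.707, 0.0, 0.0]
ft_force: [-0.2, 0.1, 0.9]
grip_width: 1.004
grasp_force: 0.0
```

Call:
{"method": "carry_out", "body": {"commands": [[[0, 0, 0, 0, 0, 0], [0, 0, 0, 0, 0, 0], [0, 0, 0, 0, 0, 0], [0, 0, 0, 0, 0, 0], [0, 0, 0, 0, 0, 0], [0, 0, 0, 0, 0, 0], [0, 0, 0, 0, 0, 0], [0, 0, 0, 0, 0, 0], [0, 0, 0, 0, 0, 0], [0, 0, 0, 0, 0, 0], [0, 0, 0, 0, 0, 0]]], "hand": 1, "force": 45}}

```text
clock: 12.22
position: [0.5397, -0.1874, 0.0495]
ee_rot: [0.707, 0.707, 0.0, 0.0]
ft_force: [-0.7, 0.2, 4.8]
grip_width: 0.291
grasp_force: 44.1
```

Call:
{"method": "carry_out", "body": {"commands": [[[0, 0, -0.1, 0, 0, 0], [0, 0, -0.3, 0, 0, 0], [0, 0, -0.5, 0, 0, 0], [0, 0, -0.5, 0, 0, 0], [0, 0, -0.5, 0, 0, 0], [0, 0, -0.5, 0, 0, 0], [0, 0, -0.4, 0, 0, 0], [0, 0, -0.1, 0, 0, 0], [0, 0, 0, 0, 0, 0], [0, 0, 0, 0, 0, 0]]]}}

```text
clock: 13.05
position: [0.5389, -0.1873, 0.1645]
ee_rot: [0.707, 0.707, -0.0, -0.0]
ft_force: [0.5, 0.1, -2.3]
grip_width: 0.292
grasp_force: 45.3
```

Call:
{"method": "carry_out", "body": {"commands": [[[0.2, 0.05, 0, 0, 0, 0], [0.5, 0.05, 0, 0, 0, 0], [0.6, 0, 0, 0, 0, 0], [0.6, 0, 0, 0, 0, 0], [0.6, 0, 0, 0, 0, 0], [0.6, 0, 0, 0, 0, 0], [0.6, 0, 0, 0, 0, 0], [0.6, 0, 0, 0, 0, 0], [0.6, 0, 0, 0, 0, 0], [0.6, 0, 0, 0, 0, 0], [0.6, 0, 0, 0, 0, 0], [0.6, 0, 0, 0, 0, 0], [0.6, 0, 0, 0, 0, 0], [0.6, 0, 0, 0, 0, 0], [0.6, 0, 0, 0, 0, 0], [0.5, 0, 0, 0, 0, 0], [0.25, 0, 0, 0, 0, 0], [0, 0, 0, 0, 0, 0], [0, 0, 0, 0, 0, 0], [0, 0, 0, 0, 0, 0]]]}}

```text
clock: 14.72
position: [0.5435, 0.181, 0.1648]
ee_rot: [0.708, 0.707, -0.001, 0.0]
ft_force: [0.1, -0.6, -1.4]
grip_width: 0.287
grasp_force: 45.3
```

```bash
python3 - <<'E'
from h import *
o=get_obs();print(o['clock'],o['position'],Rot.from_quat(o['ee_rot']).as_matrix().round(4)[:,2],o['grip_width'],o['ft_force'])
p=camera_params("wrist");i=camera("wrist");cv2.imwrite("pics/w5.png",i[:,:,::-1])
np.savez("w5.npz",**{k:np.array(v) for k,v in p.items()})
x,y,z=o['position']
print("exp stone top",proj(p,[[x,y,z+.0395],[x,y,z-.0415]]))
E
```

```text
14.7167 [0.54346041 0.18098403 0.16478461] [-7.e-04 -1.e-03 -1.e+00] 0.2868194318967891 [ 0.08936734 -0.61945156 -1.44672018]
exp stone top [[278.37033696 334.85705424]
 [277.58008784 241.4910568 ]]
```

View pics/w5.png

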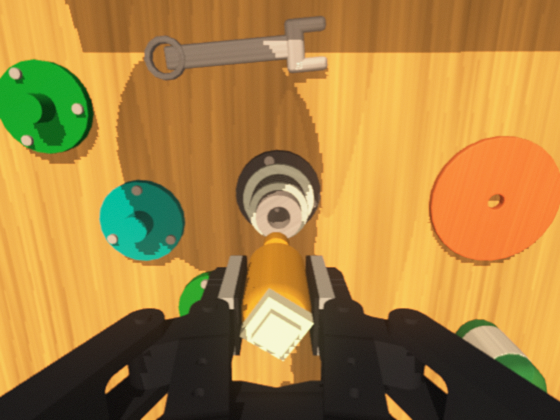

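The wrist view shows the dop upright in the fingers (stone centre about (277,330), shank foot about (277,238)) just short of the mouth at (278,213). I'll go down to just above the mouth.

Call:
{"method": "carry_out", "body": {"commands": [[[0.035, 0.01, 0.2, 0, 0, 0], [0, 0, 0.3, 0, 0, 0], [0, 0, 0.15, 0, 0, 0], [0, 0, 0.05, 0, 0, 0], [0, 0, 0, 0, 0, 0], [0, 0, 0, 0, 0, 0], [0, 0, 0, 0, 0, 0], [0, 0, 0, 0, 0, 0]]]}}

```text
clock: 15.43
position: [0.544, 0.1841, 0.1377]
ee_rot: [0.707, 0.707, 0.0, 0.0]
ft_force: [0.6, 0.2, -2.0]
grip_width: 0.285
grasp_force: 45.3
```

```bash
python3 - <<'E'
from h import *
o=get_obs();print(o['clock'],o['position'],Rot.from_quat(o['ee_rot']).as_matrix().round(4)[:,2],o['grip_width'],o['ft_force'])
p=camera_params("wrist");i=camera("wrist");cv2.imwrite("pics/w6f.png",i[:,:,::-1])
np.savez("w6.npz",**{k:np.array(v) for k,v in p.items()})
cv2.imwrite("pics/w6.png",cv2.resize(i[165:285,200:360,::-1],(800,600),interpolation=cv2.INTER_CUBIC))
x,y,z=o['position']
print("exp foot",proj(p,[[x,y,z-.0415],[x,y+.007,z-.040],[.5441,.1825,.085],[.5441,.1975,.085]]))
E
```

```text
15.4333 [0.5439593  0.1841127  0.13771449] [ 7.e-04  1.e-04 -1.e+00] 0.2845203639843845 [ 0.63655622  0.2018884  -2.04584241]
exp foot [[277.49445562 241.6699735 ]
 [277.5100973  230.40050032]
 [277.65592101 236.92110851]
 [277.66624026 211.73947615]]
```

View pics/w6.png

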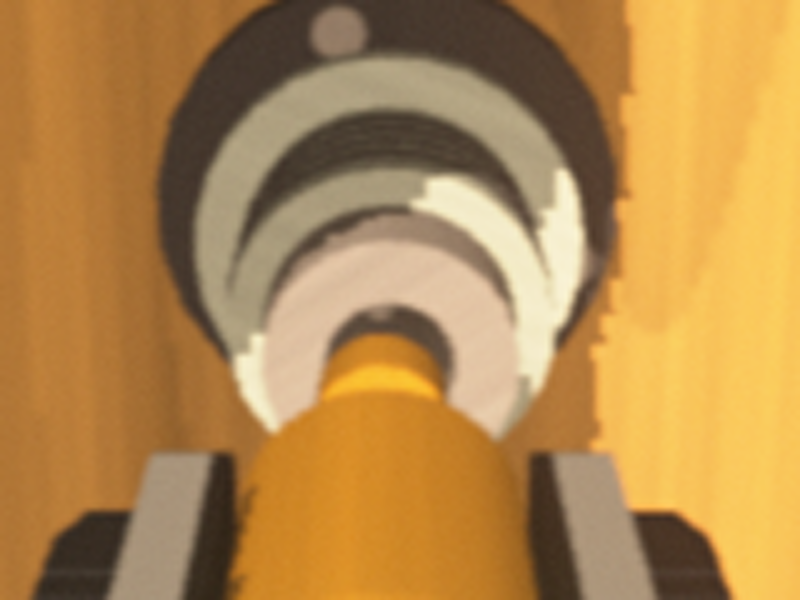

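Crop: nose disc centre at about (392,365), bore rim top at (391,304), shank foot centre at about (383,·) with its front edge at y=335. So the bore is about 0.9 mm further in +x, and the dop should shift about 1.2 mm in -y.

Call:
{"method": "carry_out", "body": {"commands": [[[-0.03, 0.022, 0, 0, 0, 0], [0, 0, 0.05, 0, 0, 0], [0, 0, 0.05, 0, 0, 0], [0, 0, 0.05, 0, 0, 0], [0, 0, 0, 0, 0, 0], [0, 0, 0, 0, 0, 0], [0, 0, 0, 0, 0, 0]]]}}

```text
clock: 16.07
position: [0.5446, 0.1828, 0.1313]
ee_rot: [0.707, 0.707, -0.0, 0.0]
ft_force: [-0.4, -0.1, -0.9]
grip_width: 0.287
grasp_force: 45.3
```

Call:
{"method": "carry_out", "body": {"commands": [[[0, 0, 0.025, 0, 0, 0], [0, 0, 0.025, 0, 0, 0], [0, 0, 0.025, 0, 0, 0], [0, 0, 0, 0, 0, 0], [0, 0, 0, 0, 0, 0]]]}}

```text
clock: 16.48
position: [0.5445, 0.1828, 0.1282]
ee_rot: [0.707, 0.707, -0.0, -0.0]
ft_force: [-0.4, 0.2, -2.0]
grip_width: 0.293
grasp_force: 45.3
```

Call:
{"method": "carry_out", "body": {"commands": [[[0, 0, 0.02, 0, 0, 0], [0, 0, 0.02, 0, 0, 0], [0, 0, 0, 0, 0, 0], [0, 0, 0, 0, 0, 0]]]}}

```text
clock: 16.82
position: [0.5446, 0.1828, 0.1267]
ee_rot: [0.707, 0.707, -0.0, 0.0]
ft_force: [0.3, -1.0, -1.1]
grip_width: 0.293
grasp_force: 45.3
```

Call:
{"method": "carry_out", "body": {"commands": [[[0, 0, 0.02, 0, 0, 0], [0, 0, 0, 0, 0, 0], [0, 0, 0, 0, 0, 0]]]}}

```text
clock: 17.07
position: [0.5446, 0.1828, 0.1259]
ee_rot: [0.707, 0.707, -0.0, 0.0]
ft_force: [0.0, 0.4, -0.5]
grip_width: 0.288
grasp_force: 45.3
```

Call:
{"method": "carry_out", "body": {"commands": [[[0, 0, 0.02, 0, 0, 0], [0, 0, 0, 0, 0, 0], [0, 0, 0, 0, 0, 0]]]}}

```text
clock: 17.32
position: [0.5446, 0.1828, 0.125]
ee_rot: [0.707, 0.707, -0.0, 0.0]
ft_force: [0.1, -0.1, -1.2]
grip_width: 0.285
grasp_force: 45.3
```

Call:
{"method": "carry_out", "body": {"commands": [[[0, 0, 0.02, 0, 0, 0], [0, 0, 0.02, 0, 0, 0], [0, 0, 0, 0, 0, 0], [0, 0, 0, 0, 0, 0]]]}}

```text
clock: 17.65
position: [0.5446, 0.1828, 0.1234]
ee_rot: [0.707, 0.707, -0.0, 0.0]
ft_force: [0.2, 0.6, -1.5]
grip_width: 0.296
grasp_force: 45.3
```

Call:
{"method": "carry_out", "body": {"commands": [[[0, 0, 0.02, 0, 0, 0], [0, 0, 0.02, 0, 0, 0], [0, 0, 0, 0, 0, 0], [0, 0, 0, 0, 0, 0]]]}}

```text
clock: 17.98
position: [0.5446, 0.1828, 0.1218]
ee_rot: [0.707, 0.707, -0.0, 0.0]
ft_force: [-0.6, -0.4, -0.5]
grip_width: 0.288
grasp_force: 45.3
```

Call:
{"method": "carry_out", "body": {"commands": [[[0, 0, 0.02, 0, 0, 0], [0, 0, 0.02, 0, 0, 0], [0, 0, 0, 0, 0, 0], [0, 0, 0, 0, 0, 0]]]}}

```text
clock: 18.32
position: [0.5446, 0.1828, 0.1202]
ee_rot: [0.707, 0.707, -0.0, 0.0]
ft_force: [-0.2, -0.9, -1.2]
grip_width: 0.288
grasp_force: 45.3
```

```bash
python3 - <<'E'
from h import *
o=get_obs();print(o['clock'],o['position'],o['ft_force'])
i=camera("wrist")
cv2.imwrite("pics/w7.png",cv2.resize(i[165:285,200:360,::-1],(800,600),interpolation=cv2.INTER_CUBIC))
E
```

```text
18.3167 [0.54458643 0.18275679 0.12022998] [-0.1975151  -0.94770823 -1.22866956]
```

View pics/w7.png

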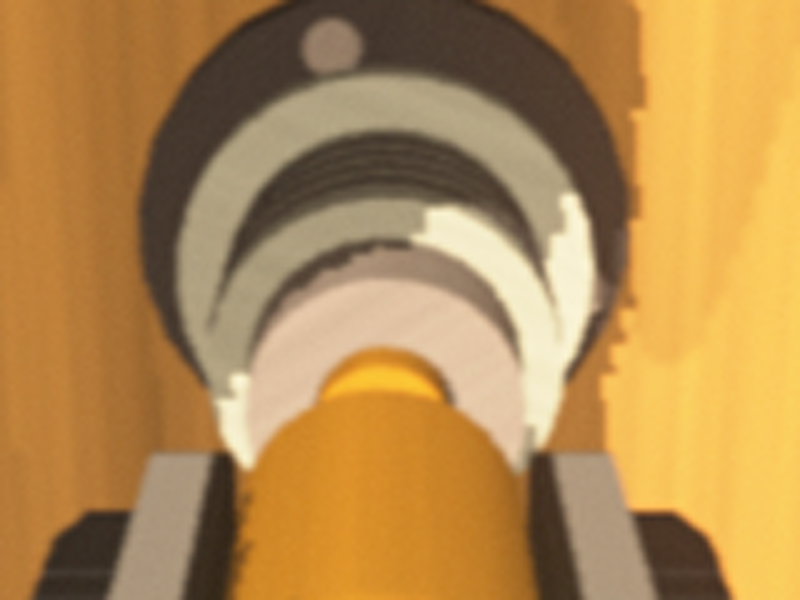

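Crop: the shank now disappears into the bore with only a thin dark gap at (450,390), centred at x≈384 against the nose at 386. It is in, so I'll continue gently.

Call:
{"method": "carry_out", "body": {"commands": [[[0, 0, 0.025, 0, 0, 0], [0, 0, 0.025, 0, 0, 0], [0, 0, 0.025, 0, 0, 0], [0, 0, 0, 0, 0, 0], [0, 0, 0, 0, 0, 0]]]}}

```text
clock: 18.78
position: [0.5446, 0.1827, 0.1172]
ee_rot: [0.707, 0.707, -0.0, 0.0]
ft_force: [-0.9, -0.7, -1.0]
grip_width: 0.289
grasp_force: 45.3
```

Call:
{"method": "carry_out", "body": {"commands": [[[0, 0, 0.025, 0, 0, 0], [0, 0, 0.025, 0, 0, 0], [0, 0, 0.025, 0, 0, 0], [0, 0, 0.025, 0, 0, 0], [0, 0, 0, 0, 0, 0], [0, 0, 0, 0, 0, 0]]]}}

```text
clock: 19.28
position: [0.5446, 0.1828, 0.1132]
ee_rot: [0.707, 0.707, -0.0, 0.0]
ft_force: [0.3, -0.2, -1.8]
grip_width: 0.29
grasp_force: 45.3
```

Call:
{"method": "carry_out", "body": {"commands": [[[0, 0, 0.02, 0, 0, 0], [0, 0, 0.02, 0, 0, 0], [0, 0, 0, 0, 0, 0], [0, 0, 0, 0, 0, 0]]]}}

```text
clock: 19.62
position: [0.5446, 0.1828, 0.1116]
ee_rot: [0.707, 0.707, -0.0, 0.0]
ft_force: [0.5, -0.7, -1.6]
grip_width: 0.291
grasp_force: 45.3
```

Call:
{"method": "carry_out", "body": {"commands": [[[0, 0, 0.02, 0, 0, 0], [0, 0, 0.02, 0, 0, 0], [0, 0, 0, 0, 0, 0], [0, 0, 0, 0, 0, 0]]]}}

```text
clock: 19.95
position: [0.5446, 0.1828, 0.11]
ee_rot: [0.707, 0.707, -0.0, 0.0]
ft_force: [0.7, -0.3, -1.9]
grip_width: 0.288
grasp_force: 45.3
```

Call:
{"method": "carry_out", "body": {"commands": [[[0, 0, 0.02, 0, 0, 0], [0, 0, 0.02, 0, 0, 0], [0, 0, 0, 0, 0, 0], [0, 0, 0, 0, 0, 0]]]}}

```text
clock: 20.28
position: [0.5446, 0.1828, 0.1085]
ee_rot: [0.707, 0.707, -0.0, 0.0]
ft_force: [0.5, -0.8, -1.6]
grip_width: 0.29
grasp_force: 45.3
```

Call:
{"method": "carry_out", "body": {"commands": [[[0, 0, 0.02, 0, 0, 0], [0, 0, 0.02, 0, 0, 0], [0, 0, 0, 0, 0, 0], [0, 0, 0, 0, 0, 0]]]}}

```text
clock: 20.62
position: [0.5446, 0.1828, 0.1068]
ee_rot: [0.707, 0.707, -0.0, 0.0]
ft_force: [-0.1, -1.0, -1.8]
grip_width: 0.289
grasp_force: 45.3
```

Call:
{"method": "carry_out", "body": {"commands": [[[0, 0, 0.025, 0, 0, 0], [0, 0, 0.025, 0, 0, 0], [0, 0, 0.025, 0, 0, 0], [0, 0, 0, 0, 0, 0], [0, 0, 0, 0, 0, 0]]]}}

```text
clock: 21.03
position: [0.5446, 0.1827, 0.1038]
ee_rot: [0.707, 0.707, -0.0, 0.0]
ft_force: [0.1, -1.4, -1.1]
grip_width: 0.289
grasp_force: 45.3
```

Call:
{"method": "carry_out", "body": {"commands": [[[0, 0, 0.02, 0, 0, 0], [0, 0, 0.02, 0, 0, 0], [0, 0, 0, 0, 0, 0], [0, 0, 0, 0, 0, 0]]]}}

```text
clock: 21.37
position: [0.5446, 0.1828, 0.1022]
ee_rot: [0.707, 0.707, -0.0, 0.0]
ft_force: [0.8, -1.4, -0.9]
grip_width: 0.291
grasp_force: 45.3
```

Call:
{"method": "carry_out", "body": {"commands": [[[0, 0, 0.02, 0, 0, 0], [0, 0, 0.02, 0, 0, 0], [0, 0, 0, 0, 0, 0], [0, 0, 0, 0, 0, 0]]]}}

```text
clock: 21.7
position: [0.5446, 0.1827, 0.1006]
ee_rot: [0.707, 0.707, -0.0, 0.0]
ft_force: [1.4, -1.3, -2.5]
grip_width: 0.289
grasp_force: 45.3
```

Call:
{"method": "carry_out", "body": {"commands": [[[0, 0, 0.02, 0, 0, 0], [0, 0, 0.02, 0, 0, 0], [0, 0, 0, 0, 0, 0], [0, 0, 0, 0, 0, 0]]]}}

```text
clock: 22.03
position: [0.5446, 0.1828, 0.0991]
ee_rot: [0.707, 0.707, -0.0, 0.0]
ft_force: [0.3, -1.2, -0.4]
grip_width: 0.289
grasp_force: 45.3
```

Call:
{"method": "carry_out", "body": {"commands": [[[0, 0, 0.025, 0, 0, 0], [0, 0, 0, 0, 0, 0], [0, 0, 0, 0, 0, 0]]]}}

```text
clock: 22.28
position: [0.5448, 0.1829, 0.0984]
ee_rot: [0.707, 0.707, 0.0, 0.0]
ft_force: [-0.6, -1.2, 3.0]
grip_width: 0.29
grasp_force: 45.9
```

Call:
{"method": "carry_out", "body": {"commands": [[[0, 0, 0.025, 0, 0, 0], [0, 0, 0, 0, 0, 0], [0, 0, 0, 0, 0, 0]]]}}

```text
clock: 22.53
position: [0.5449, 0.1829, 0.0976]
ee_rot: [0.707, 0.707, 0.0, 0.0]
ft_force: [-1.5, -1.8, 6.4]
grip_width: 0.29
grasp_force: 46.2
```

Call:
{"method": "carry_out", "body": {"commands": [[[0, 0, 0.02, 0, 0, 0], [0, 0, 0, 0, 0, 0], [0, 0, 0, 0, 0, 0]]]}}

```text
clock: 22.78
position: [0.545, 0.183, 0.0971]
ee_rot: [0.707, 0.707, 0.0, 0.0]
ft_force: [-2.1, -2.6, 7.5]
grip_width: 0.287
grasp_force: 46.3
```

Call:
{"method": "carry_out", "body": {"commands": [[[-0.008, -0.015, 0, 0, 0, 0], [0, 0, 0, 0, 0, 0], [0, 0, 0, 0, 0, 0]]]}}

```text
clock: 23.03
position: [0.5448, 0.1829, 0.0971]
ee_rot: [0.707, 0.707, 0.001, 0.0]
ft_force: [0.4, -0.3, 5.4]
grip_width: 0.286
grasp_force: 46.0
```

Call:
{"method": "carry_out", "body": {"commands": [[[0, 0, 0.015, 0, 0, 0], [0, 0, 0, 0, 0, 0], [0, 0, 0, 0, 0, 0]]]}}

```text
clock: 23.28
position: [0.5449, 0.1829, 0.0967]
ee_rot: [0.707, 0.707, 0.001, 0.001]
ft_force: [0.2, -1.0, 8.3]
grip_width: 0.293
grasp_force: 46.2
```

Call:
{"method": "carry_out", "body": {"commands": [[[0, -0.003, 0.015, 0, 0, 0], [0, 0, 0, 0, 0, 0], [0, 0, 0, 0, 0, 0], [0, 0, 0, 0, 0, 0]]]}}

```text
clock: 23.62
position: [0.545, 0.1827, 0.096]
ee_rot: [0.707, 0.707, 0.001, 0.001]
ft_force: [2.1, -0.9, 6.2]
grip_width: 0.292
grasp_force: 46.0
```

Call:
{"method": "carry_out", "body": {"commands": [[[0, -0.003, 0.015, 0, 0, 0], [0, 0, 0, 0, 0, 0], [0, 0, 0, 0, 0, 0], [0, 0, 0, 0, 0, 0]]]}}

```text
clock: 23.95
position: [0.5444, 0.1826, 0.0949]
ee_rot: [0.707, 0.707, 0.001, 0.0]
ft_force: [3.3, -0.1, 4.3]
grip_width: 0.291
grasp_force: 45.9
```

Call:
{"method": "carry_out", "body": {"commands": [[[0, 0.006, 0.015, 0, 0, 0], [0, 0, 0, 0, 0, 0], [0, 0, 0, 0, 0, 0], [0, 0, 0, 0, 0, 0]]]}}

```text
clock: 24.28
position: [0.5445, 0.1827, 0.0942]
ee_rot: [0.707, 0.707, 0.0, 0.0]
ft_force: [1.9, -0.4, 5.7]
grip_width: 0.289
grasp_force: 46.0
```

Call:
{"method": "carry_out", "body": {"commands": [[[0, 0, 0.015, 0, 0, 0], [0, 0, 0, 0, 0, 0], [0, 0, 0, 0, 0, 0], [0, 0, 0, 0, 0, 0]]]}}

```text
clock: 24.62
position: [0.5445, 0.1827, 0.0937]
ee_rot: [0.707, 0.707, 0.001, 0.0]
ft_force: [3.0, -0.3, 5.4]
grip_width: 0.291
grasp_force: 46.0
```

```bash
cat > prof.py <<'E'
from h import *
o=get_obs();print(o['clock'],o['position'],o['ft_force'])
i=camera("wrist");print(i[140:250:2,268:272].mean((1,2)).astype(int))
E
python3 prof.py; python3 -c "
import cv2;i=cv2.imread('pics/w7.png');print(i[2::10,340:360].mean((1,2)).astype(int)[:50])"
```

```text
24.6167 [0.5444909  0.18268017 0.09370984] [ 3.00046996 -0.33204253  5.39417724]
[104 104 104 104 103 103 103 103 103 103 102 102 103 101  55  45  56  56
  62  91 111 118 117 104  70  56  66  90 156 159 156 156 160 161 112  70
  69  58  77  56  76  54  81 121 215 229 229 230 229 170 178 197 146 136
 137]
[ 56  57  78 110 120 119 111  91 151 156 154 156 158 123  60  63  67  61
  58  80 117 151 151 152 114  78 112 144 167 198 194 191 193 194 195 177
 133 141 162 149 134 134 134 135 135 135 135 136 135 136]
```

Call:
{"method": "carry_out", "body": {"commands": [[[0, 0, 0.015, 0, 0, 0], [0, 0, 0, 0, 0, 0], [0, 0, 0, 0, 0, 0]]]}}

```text
clock: 24.92
position: [0.5445, 0.1827, 0.0934]
ee_rot: [0.707, 0.707, 0.001, 0.0]
ft_force: [1.1, -0.8, 7.4]
grip_width: 0.29
grasp_force: 46.2
```

```bash
python3 prof.py
```

```text
24.9167 [0.54450632 0.18271094 0.0933904 ] [ 1.07639097 -0.81322412  7.38713149]
[104 104 104 104 103 104 104 103 103 103 103 103 102 102  56  43  56  56
  58  87 111 117 117 104  73  56  62  87 155 160 157 156 159 161 118  72
  66  62  73  58  75  56  78 113 205 230 229 230 230 177 176 197 145 137
 136]
```

The profile shows the rim now sits right beside the nose top, with the nose's side band gone, so the sleeve seems to have sprung up. I'll test the lock with a gentle pull.

Call:
{"method": "carry_out", "body": {"commands": [[[0, 0, -0.025, 0, 0, 0], [0, 0, -0.025, 0, 0, 0], [0, 0, -0.025, 0, 0, 0], [0, 0, -0.025, 0, 0, 0], [0, 0, 0, 0, 0, 0], [0, 0, 0, 0, 0, 0], [0, 0, 0, 0, 0, 0]]]}}

```text
clock: 25.55
position: [0.5441, 0.1822, 0.0962]
ee_rot: [0.707, 0.707, -0.0, 0.0]
ft_force: [6.1, -0.2, -2.8]
grip_width: 0.288
grasp_force: 45.0
```

Call:
{"method": "carry_out", "body": {"commands": [[[0, 0, -0.015, 0, 0, 0], [0, 0, -0.015, 0, 0, 0], [0, 0, 0, 0, 0, 0], [0, 0, 0, 0, 0, 0]]]}}

```text
clock: 25.88
position: [0.544, 0.1821, 0.0967]
ee_rot: [0.707, 0.707, -0.0, -0.0]
ft_force: [8.0, 1.1, -9.4]
grip_width: 0.293
grasp_force: 45.0
```

It holds: 9 N after about 3 mm of ride-up, so it is locked. I'll relax, release and withdraw.

Call:
{"method": "carry_out", "body": {"commands": [[[0.005, 0.01, 0.03, 0, 0, 0], [0, 0, 0.03, 0, 0, 0], [0, 0, 0, 0, 0, 0], [0, 0, 0, 0, 0, 0]]]}}

```text
clock: 26.22
position: [0.5443, 0.1825, 0.0954]
ee_rot: [0.707, 0.707, -0.0, 0.0]
ft_force: [3.3, -0.8, 0.2]
grip_width: 0.291
grasp_force: 46.5
```

Call:
{"method": "carry_out", "body": {"commands": [[[0, 0, 0, 0, 0, 0], [0, 0, 0, 0, 0, 0], [0, 0, 0, 0, 0, 0], [0, 0, 0, 0, 0, 0], [0, 0, 0, 0, 0, 0], [0, 0, 0, 0, 0, 0], [0, 0, -0.3, 0, 0, 0], [0, 0, -0.5, 0, 0, 0], [0, 0, -0.5, 0, 0, 0], [0, 0, -0.5, 0, 0, 0], [0, 0, -0.5, 0, 0, 0], [0, 0, -0.5, 0, 0, 0], [0, 0, -0.3, 0, 0, 0], [0, 0, 0, 0, 0, 0], [0, 0, 0, 0, 0, 0], [0, 0, 0, 0, 0, 0]]], "hand": -1}}

```text
clock: 27.55
position: [0.544, 0.1824, 0.2185]
ee_rot: [0.707, 0.707, -0.001, -0.0]
ft_force: [-0.7, -0.9, 0.2]
grip_width: 1.001
grasp_force: 0.0
```

```bash
python3 - <<'E'
from h import *
o=get_obs();print(o['clock'],o['position'],o['ft_force'],o['grip_width'])
p=camera_params("wrist");i=camera("wrist")
hsv=cv2.cvtColor(i,cv2.COLOR_RGB2HSV)
q=proj(p,[[.5443,.182,.133]])[0];print("exp stone top",q)
m=((hsv[:,:,1]<90)&(hsv[:,:,2]>170)).astype(np.uint8)
n,l,s,c=cv2.connectedComponentsWithStats(m)
for k in range(1,n):
    if s[k,4]>150 and abs(c[k]-q).max()<60: print(s[k],c[k],plane(p,c[k],.131))
u=int(q[0]);print(i[120:230:2,u-8:u-4].mean((1,2)).astype(int))
E
```

```text
27.55 [0.54395798 0.18240103 0.21850098] [-0.68884451 -0.85126573  0.19942293] 1.0009370983557901
exp stone top [277.93550095 216.88801652]
[252 169  57  45 923] [281.86023835 186.79198267] [0.54682335 0.20172174 0.131     ]
[262 198  37  34 719] [280.14603616 214.54102921] [0.54576212 0.18297131 0.131     ]
[ 89  88  88  88  88  88  88  88  88  89  88  89  74  46  54 102 111 111
 103 108 138 139 141 113  53  51  80 175 213 206 157 172 137 116 117 117
 119 117 122 136 149 163 183 203 217 223 218 217 217 218 224 201 156 115
  92]
```

```bash
python3 -c "
from workcell import hand_in
print(hand_in())"
```

```text
the job is handed in; nothing more can be done
None
```

I loaded the square-stone dop into the chuck and handed the job in at about 27.6 s. The sleeve sprang back up and the dop held against a 9 N upward pull; the judge gave no verdict.

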